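Sweep the pot feet into the organiser

ROBOT

A 6-joint arm with a two-finger parallel gripper is mounted at the origin on the work surface. World frame = base frame: x ahead of the robot, y to its left, z up, the work surface at z = 0. Lengths are in mm, angles in rad, forces in N, time in s.
With the tool pointing down it reaches from about 300 to 775 mm from the base axis. Payload 14.6 kg.
Tool frame: the origin (TCP) lies between the finger pads; the fingertips stand 19 mm ahead of it and the grasp point (between the pads) is the TCP; z points along the fingers, y is the line along which they close (so a half turn about z gives the same grasp; the last joint's range is limited). The gripper opens to 94 mm and grips with 3 to 60 N. Pads are 16 mm wide; open, the fingers measure 119 mm over their backs; the gripper's body (75 mm by 177 mm) begins 78 mm behind the grasp point.
Start: joints at [1.099, 0.3, 1.521, -0, 1.321, -0.067], TCP at [216.606, 505.541, 199.146] pointing down, gripper open.
Joint ranges: [-3.03, 3.03], [-0.79, 2.21], [0.23, 2.52], [-1.04, 4.18], [0, 3.07], [-2.55, 2.55]. Speed limits (rad/s): [2.22, 2.22, 2.57, 3.14, 3.14, 3.14].

INTERFACE

Orientations are given as [roll, pitch, yaw] about the fixed x, y, z axes, in that order (R = Rz(yaw) Ry(pitch) Rx(roll)).
In Python, from cell import monitor, imaging, job, find_in, trace gives the robot as it stands. The module is installed in compiled form; this text tells all that it offers.
- The arm moves only by the tool arm_command, never from a script. Its argument "steps" is a list of rows, each a list of 5 numbers: the opening, from 0 (shut) to 1 (fully open), then the shift along the tool's x, y, z in mm, then the turn about the tool's z in degrees. In form: [[gripper, dx, dy, dz, turn], ...]. A call has 1 to 20 rows; each row is the pose to reach, as a shift and turn from the pose commanded when the call began, along the tool's axes at that moment; what a row does not reach only later rows make up. A row lasts 1/8 s, in which the tool goes at most 62.5 mm and 10.7 degrees, less where a joint would pass 70% of its speed; a pose out of reach is approached as far as the arm can. A call with a gripper value outside its range is refused whole. The fingers move at their own pace and stop on an object; "force" is the grip in N (left out, the last holds). Time passes only in rows, so rows that repeat a pose let the fingers close. It gives the time, the measured TCP pose, the force, the opening and the grip force at its end, in the units of the state.
- monitor.read_state(): the state, without advancing time (a new reading comes with each control period).
- imaging.camera(name): name is "scene" or "top"; returns a dict with "img" (420x560x3 uint8, red, green, blue), "mtx" (3x3 intrinsics, pixels), "view" (4x4, takes a point from world to camera coordinates). Camera axes: x right, y down, z forward; pixel columns grow to the right and rows downward; lengths in mm; the calibration is good to about 2 mm. A picture is of the moment at which its call begins. There is no depth.
- job.sign_off(): hands the job in; it is judged then, once.
Trained networks look in a picture, given as the dict that the camera call returned (one of the last four; its "shot" number tells which), for a name from the list of things; names that differ only in an ending like _2 or _b are one class to them, and where a whole thing is asked for, a point or a joint stands for the part that bears it (a point fixed in the world has none). Each returns a list of dicts, best first, with "p" (0 to 1); they miss things now and then, are a little off and sometimes report something else, mostly with a low value. They report only what shows in the picture. A call takes as long as a camera call. They do not tell look-alikes from the thing itself.
- find_in(picture, target): "rect" ([centre column, centre row, width, height] in pixels, round what is visible of it).
- trace(picture, target): "region" (420x560 bool, what is visible of it) and "rect" ([centre column, centre row, width, height] in pixels, round what is visible of it).
The state is a dict: "clock": time; "joints": joint angles; "qd": joint speeds; "effort": joint torques, N m; "eef_pos": TCP position; "eef_rot": TCP orientation; "wrist_force": force on the tool from outside, world axes, zero at the start; "moment": the same for the moment, N m; "finger_gap": finger opening in mm; "finger_force": force on a finger pad.
Only numpy, scipy, OpenCV 4.12 (cv2) and the standard library are available. Lean on these libraries where they do the work, as an engineer would, in place of code of your own. Each camera call takes 0.05 s, during which the arm holds its last target. There are 200 camera calls.

TASK

With closed fingers, sweep the three loose round terracotta pot feet across the shelf into the open front bay of the grey organiser, so that each stands flat and wholly inside the bay. Only push them along the shelf: do not pick up, lift or tip any of them. Leave everything else on the shelf where it is, and finish with the hand clear.

Things in the scene. Friction and masses are not known exactly. Their poses are not given: they have to be found in the camera images.
- organiser: grey plastic organiser, fixed. Its lowest tier is a bay, open at front and top, its floor level with the shelf (no lip). Origin: middle of the bay's mouth, at shelf level; x runs into the bay, y across it, z up. Inside: 130 mm deep (x), 160 mm wide (y -80 to 80); side walls 4 mm thick, 30 mm high. Behind (x 130 to 250 mm) stacked trays rise to 91 mm. The mouth faces roughly world -y.
- foot_near: one of the three loose terracotta pot feet, a round puck standing flat: diameter 36 mm, 17 mm high (upright side up to 13 mm, then bevelled to 30 mm across), a dark dot on top, about 35 g, slides on the shelf when pushed. Origin: centre of its underside, z up. It starts as the one nearest to the robot.
- foot_mid: one of the three loose terracotta pot feet, a round puck standing flat: diameter 36 mm, 17 mm high (upright side up to 13 mm, then bevelled to 30 mm across), a dark dot on top, about 35 g, slides on the shelf when pushed. Origin: centre of its underside, z up. It starts between the other two across the shelf and nearest to the mouth.
- foot_far: one of the three loose terracotta pot feet, a round puck standing flat: diameter 36 mm, 17 mm high (upright side up to 13 mm, then bevelled to 30 mm across), a dark dot on top, about 35 g, slides on the shelf when pushed. Origin: centre of its underside, z up. It starts as the one farthest from the robot.
- timer: loose white timer cube, 50 mm, with a flat round button (24 mm across, 3 mm high) on top. A bystander between the near and far feet. Origin: centre of its underside.
- stopper: loose tapered cork stopper, 28 mm across at the top, 30 mm high. A bystander on the robot's side. Origin: centre of its underside.
- tweezers: loose stainless tweezers lying flat, 131 mm long (x from -68 to +63 mm), 13 mm wide, 8 mm high. A bystander to the right of the timer cube. Origin: near mid-length, on the shelf; x towards the tips.
- dish: loose terracotta dish, 120 mm across, 28 mm high. A bystander on the right. Origin: centre of its underside.
- cloche: loose glass cloche on a round wooden foot, 140 mm across, 183 mm high. A bystander at the right. Origin: centre of its underside.
- bark: loose curved piece of cork bark, arched, about 170 mm long (along its x), 100 mm wide and 46 mm high. A bystander at the back. Origin: under its middle, at shelf level.
- jar: loose glass jar with a metal cap, 60 mm across, 85 mm high. A bystander at the back left. Origin: centre of its underside.
Mind the look-alikes: they are no part of the job. Leave any blue or green look-alike of the foot_near alone.

How it is judged:
By the outcome, as a careful person would: the job done as asked, in the order asked, and still so for the second after the job is handed in, with the robot touching nothing.
It also fails if it takes over 66 s, if anything falls off the work surface, if the arm or the gripper's body presses on something with over 40 N, if the wrist force passes 120 N, or if a joint passes its speed limit or range.

## Working session

There is one attempt and no reset: what is moved stays moved. The work goes in short steps, Python scripts to look and compute and a tool call to move; the robot and the scene stay as the last step left them, time stands still between calls to the robot, and variables do not carry over. Pictures are saved under pics/ and viewed, at most 10 in all, crops included, and the job is handed in when it is done.

Besides the shell and the picture viewer there is one more tool, called after "Emit:" as name([rows], argument=value, ...), one row to a line, values as JSON. arm_command: Moves the arm, as the interface text tells. Its arguments: {"type":"object","properties":{"steps":{"type":"array","items":{"type":"array","items":{"type":"number"}}},"force":{"type":"number"}},"required":["steps"]}

```bash
mkdir -p pics
cat > h.py <<'E'
import numpy as np,cv2
from cell import monitor,imaging,job,find_in,trace
def ray(c,u,v,z):
    K=np.array(c["mtx"]);V=np.array(c["view"]);R=V[:3,:3];t=V[:3,3]
    o=-R.T@t;d=R.T@np.linalg.inv(K)@np.array([u,v,1.])
    return (o+d*(z-o[2])/d[2])[:2]
def proj(c,p):
    V=np.array(c["view"]);q=np.array(c["mtx"])@(V[:3,:3]@np.array(p,float)+V[:3,3]);return q[:2]/q[2]
def save(c,n,k=None,s=1):
    im=c["img"][...,::-1]
    if k: im=im[k[1]:k[3],k[0]:k[2]]
    cv2.imwrite("pics/"+n+".png",cv2.resize(im,None,fx=s,fy=s,interpolation=cv2.INTER_CUBIC))
E
python3 - <<'E'
from h import *
s=monitor.read_state();print(s)
for n in("top","scene"):
    c=imaging.camera(n);save(c,n+"0",s=1.4)
    print(n,"cam",-np.array(c["view"])[:3,:3].T@np.array(c["view"])[:3,3])
    for t,z in(("foot_near",17),("timer",53),("stopper",30),("tweezers",4),("organiser",0),("dish",28),("cloche",0),("bark",20),("jar",85)):
        for r in find_in(c,t)[:6]:
            if r["p"]>.2: print(t,round(r["p"],2),np.round(r["rect"]),np.round(ray(c,*r["rect"][:2],z)))
E
```

```text
{'clock': 0.0, 'joints': array([ 1.09936142e+00,  3.00495724e-01,  1.52155711e+00, -1.78819831e-05,
        1.32067157e+00, -6.65934430e-02]), 'qd': array([-0.00113308,  0.00278093, -0.00133984, -0.00129626,  0.00041898,
       -0.00024183]), 'effort': array([ 2.53477401e-04, -5.31809986e+01, -3.52732050e+01,  7.08064903e-02,
        2.44740327e-02, -6.79042205e-05]), 'eef_pos': array([216.51870179, 505.31291654, 198.58295862]), 'eef_rot': array([-3.14046226e+00, -5.80290852e-05,  2.73675560e+00]), 'wrist_force': array([-0.1704341 , -0.20034338, -0.81668047]), 'moment': array([-0.01597007, -0.00923606, -0.02333113]), 'finger_force': 0.0, 'finger_gap': 93.95266079802039}
top cam [394.94050529 -80.68697441 957.67620891]
foot_near 0.61 [248. 270.  16.  14.] [450. -32.]
foot_near 0.48 [260. 311.  18.  17.] [366. -64.]
timer 0.77 [330. 232.  24.  29.] [ 540. -200.]
timer 0.37 [111. 221. 133.  86.] [532. 264.]
stopper 0.56 [223. 312.  10.  11.] [361.  13.]
tweezers 0.62 [368. 263.   2.   3.] [ 484. -291.]
organiser 0.81 [110. 220. 137.  82.] [543. 285.]
dish 0.89 [422. 280.  55.  59.] [ 45
[... 152 characters left out ...]
r 0.6 [144. 119.  35.  34.] [753. 211.]
scene cam [952.00630673 554.99576171 883.02261516]
foot_near 0.68 [311. 190.  12.  18.] [ 469. -118.]
foot_near 0.56 [362. 192.  17.  15.] [369. -52.]
foot_near 0.5 [340. 214.  17.  14.] [454. -20.]
timer 0.92 [268. 180.  18.  33.] [ 558. -168.]
stopper 0.5 [383. 208.  11.  19.] [368.  24.]
tweezers 0.58 [250. 163.  54.  23.] [ 545. -287.]
organiser 0.63 [400. 336. 167. 147.] [523. 279.]
dish 0.83 [258. 122.  41.  29.] [ 461. -392.]
cloche 0.92 [194. 131.  57.  78.] [ 615. -477.]
bark 0.84 [201. 277.  70.  80.] [799. -23.]
bark 0.45 [382. 211.  10.  18.] [369.  22.]
jar 0.67 [257. 123.  40.  31.] [ 499. -325.]
jar 0.55 [275. 369.  36.  53.] [781. 248.]
```

View pics/top0.png

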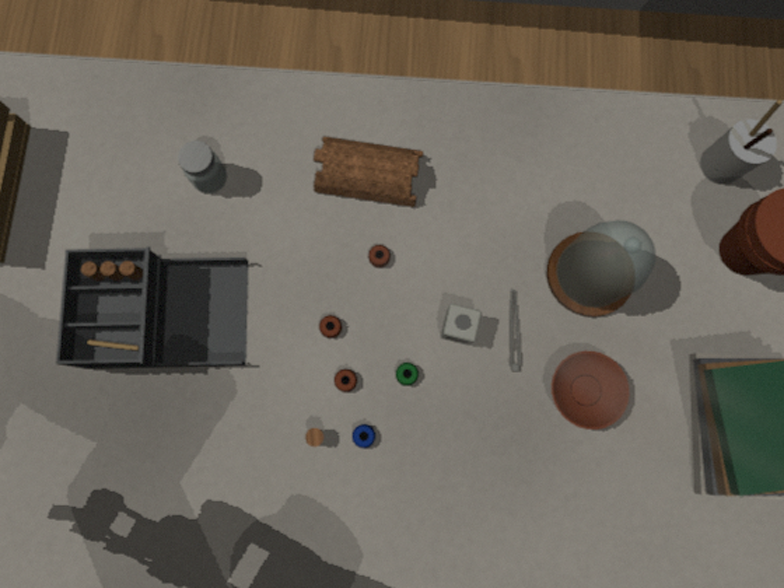

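View pics/scene0.png

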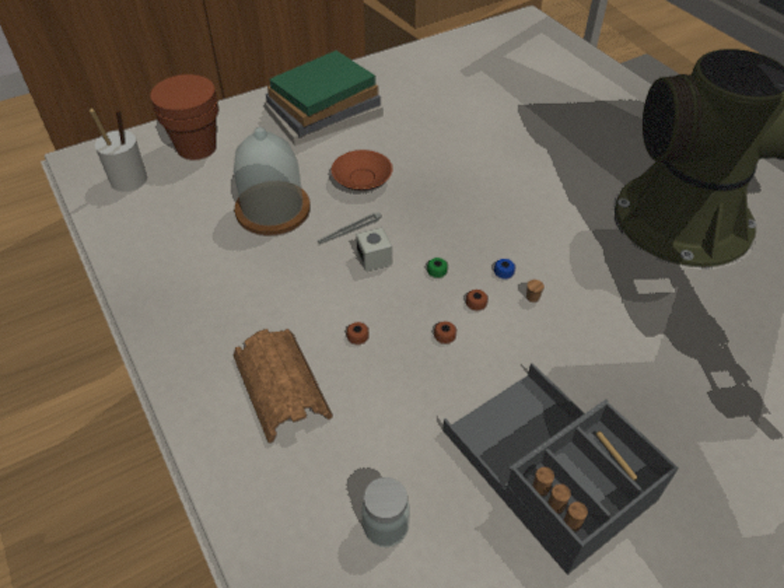

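The top view (1.4x) shows the candidates: terracotta feet at (379,255) far, (330,326) mid and (345,380) near. The look-alikes are green (407,374) and blue (364,436), with the cork stopper at (315,437). The bay mouth runs along x≈249, rows 260–365.

```bash
cat >> h.py <<'E'
def feet(c,z=15):
    h=cv2.cvtColor(c["img"],cv2.COLOR_RGB2HSV)
    out=[]
    for n,lo,hi in(("red",(0,120,40),(11,255,255)),("green",(45,120,30),(85,255,255)),("blue",(100,120,30),(130,255,255))):
        m=cv2.inRange(h,lo,hi);m=cv2.morphologyEx(m,cv2.MORPH_CLOSE,np.ones((7,7)))
        k,_,st,ce=cv2.connectedComponentsWithStats(m)
        for i in range(1,k):
            if 60<st[i,4]<500: out.append((n,st[i,4],np.round(ce[i],1),np.round(ray(c,*ce[i],8))))
    return out
E
python3 - <<'E'
from h import *
for n in("top","scene"):
    c=imaging.camera(n)
    if n=="top": save(c,"crop0",(100,160,310,330),3.5)
    for f in feet(c):print(n,*f)
E
```

```text
top red 165 [270.4 182.2] [652. -66.]
top red 180 [235.7 232.9] [531.   3.]
top red 203 [431.6 259.2] [ 501. -429.]
top red 186 [246.5 271.1] [449. -27.]
top green 184 [290.3 266.8] [ 465. -122.]
top green 124 [556.3 268.3] [ 499. -701.]
top green 132 [540.4 266.1] [ 502. -667.]
top blue 195 [259.4 311.1] [367. -61.]
scene red 90 [ 2.4 10.4] [  932. -1425.]
scene red 76 [25.4  2.1] [  848. -1448.]
scene red 168 [116.3   5.1] [  570. -1258.]
scene red 146 [146.6  10.8] [  491. -1162.]
scene red 61 [249.9  11.6] [ 176. -971.]
scene red 90 [92.5 13.6] [  663. -1240.]
scene red 267 [184.8  30. ] [ 427. -970.]
scene red 109 [117.5  23.3] [  609. -1129.]
scene red 79 [221.7  19.9] [ 289. -968.]
scene red 123 [88.6 33.7] [  715. -1111.]
scene red 99 [155.9  41.4] [ 538. -951.]
scene red 61 [200.5  41.7] [ 412. -875.]
scene red 190 [63.5 58.2] [  826. -1004.]
scene red 152 [36.1 64.5] [  909. -1012.]
scene red 130 [84.6 86.3] [ 812. -820.]
scene red 165 [340.2 213.6] [448. -27.]
scene red 185 [255.  237.4] [650. -66.]
scene red 181 [317.5 236.9] [530.   3.]
scene green 92 [252.1  60.1] [ 318. -692.]
scene green 85 [215.4  73.6] [ 450. -684.]
scene green 150 [311.9 190.7] [ 464. -121.]
scene blue 157 [359.8 191.3] [367. -61.]
```

View pics/crop0.png

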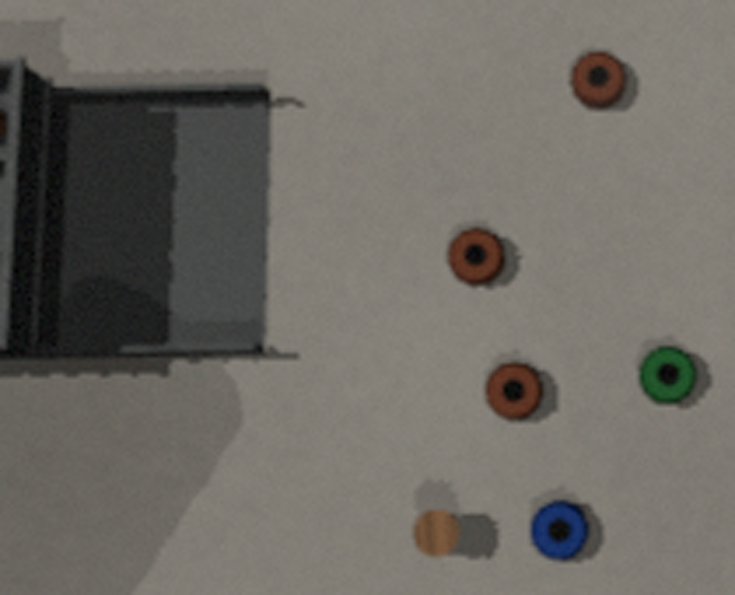

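```bash
cat > g.py <<'E'
from h import *
c=imaging.camera("top")
P=lambda x,y:(100+x/3.5,160+y/3.5)
a=ray(c,*P(269,106),0);b=ray(c,*P(265,347),0);print("floor corners",a,b,np.linalg.norm(a-b))
a3=ray(c,*P(268,91),30);b3=ray(c,*P(263,351),30);print("wall tops",a3,b3,np.linalg.norm(a3-b3))
b_=ray(c,*P(5,357),30);print("near wall dir",np.degrees(np.arctan2(*(b_-b3)[::-1])))
print("mouth dir",np.degrees(np.arctan2(*(a3-b3)[::-1])))
# fit pose by edges in scene camera overlay
M=(a3+b3)/2;th=np.arctan2(*(a3-b3)[::-1])+np.pi/2
print("mid",M,"x-axis deg",np.degrees(th))
R=np.array([[np.cos(th),-np.sin(th)],[np.sin(th),np.cos(th)]])
s=imaging.camera("scene")
for cc,n,k in((c,"ovt",(100,160,310,330)),(s,"ovs",(290,240,490,410))):
    im=cc["img"].copy();im=im[k[1]:k[3],k[0]:k[2]];im=cv2.resize(im,None,fx=2,fy=2,interpolation=cv2.INTER_CUBIC)
    for z in(0,30):
        q=[proj(cc,[*(M+R@np.array(p)),z]) for p in((0,-80),(0,80),(130,80),(130,-80))]
        q=((np.array(q)-k[:2])*2).astype(np.int32)
        cv2.polylines(im,[q],True,(0,255,0) if z==0 else (255,255,0),1)
    cv2.imwrite("pics/%s.png"%n,im[...,::-1])
A=cv2.imread("pics/ovt.png");B=cv2.imread("pics/ovs.png");w=max(A.shape[0],B.shape[0])
pad=lambda x:cv2.copyMakeBorder(x,0,w-x.shape[0],0,0,cv2.BORDER_CONSTANT)
o=np.hstack([pad(A)[:,:380],pad(B)]);cv2.imwrite("pics/ov.png",o)
E
python3 g.py
```

```text
floor corners [620.60459235 144.62350723] [465.39533598 130.12928541] 155.88455897727738
wall tops [623.16732139 139.25302341] [460.69624388 124.47089666] 163.14215364588944
near wall dir 95.09926420573832
mouth dir 5.198636090703596
mid [541.93178263 131.86196003] x-axis deg 95.1986360907036
```

View pics/ov.png

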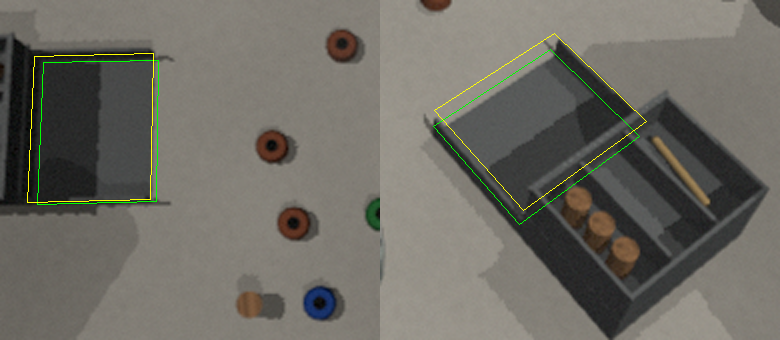

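The overlay puts the mouth middle at about (543,137), with the bay axis at about 95°. I'll push mid deepest first, then near and far into shallower side lanes.

Emit:
arm_command([
  [0,-505,-384,0,68],
  [0,-505,-384,0,68],
  [0,-505,-384,0,68],
  [0,-505,-384,0,68],
  [0,-505,-384,0,68],
  [0,-505,-384,0,68],
  [0,-505,-384,0,68],
  [0,-505,-384,0,68],
  [0,-505,-384,0,68],
  [0,-505,-384,0,68],
  [0,-505,-384,0,68],
  [0,-505,-384,0,68],
  [0,-505,-384,0,68],
  [0,-505,-384,120,68],
  [0,-505,-384,120,68],
  [0,-505,-384,120,68],
], force=20)

```text
clock: 3.2
eef_pos: [527.3, -44.9, 76.6]
eef_rot: [-3.135, -0.001, 1.552]
wrist_force: [-0.6, 0.4, 0.2]
finger_gap: 1.0
finger_force: 0.0
```

```bash
cat > look.py <<'E'
from h import *
import sys
s=monitor.read_state();p=s["eef_pos"];yaw=s["eef_rot"][2]
print("t",round(s["clock"],2),"tcp",np.round(p,1),"yaw",round(np.degrees(yaw),1),"F",np.round(s["wrist_force"],1))
ex=np.array([np.cos(yaw),np.sin(yaw)]);ey=np.array([np.sin(yaw),-np.cos(yaw)])
O=np.array([543,137]);t=np.radians(95.2);ox=np.array([np.cos(t),np.sin(t)]);oy=np.array([-np.sin(t),np.cos(t)])*1
for n in sys.argv[1].split(","):
    c=imaging.camera(n)
    for f in feet(c):
        q=f[3]
        if 300<q[0]<720 and -150<q[1]<300: print(n,f[0],f[1],q,"tool",np.round([(q-p[:2])@ex,(q-p[:2])@ey]),"org",np.round([(q-O)@ox,(q-O)@oy]))
    if len(sys.argv)>2: save(c,sys.argv[2]+n,(100,130,380,330) if n=="top" else (220,160,480,360),2.8)
E
python3 look.py top,scene
```

```text
t 3.2 tcp [527.3 -44.9  76.6] yaw 88.9 F [-0.6  0.4  0.2]
top green 179 [ 465. -122.] tool [-78. -61.] org [-251.  101.]
scene red 170 [448. -27.] tool [ 16. -80.] org [-155.  109.]
scene red 183 [650. -66.] tool [-19. 123.] org [-212.  -88.]
scene red 179 [530.   3.] tool [48.  2.] org [-132.   25.]
scene blue 155 [367. -61.] tool [ -19. -160.] org [-181.  193.]
```

Emit:
arm_command([
  [0,0,2,30,0],
  [0,0,2,54,0],
  [0,0,2,54,0],
  [0,10,2,54,0],
  [0,20,2,54,0],
  [0,30,2,54,0],
  [0,40,2,54,0],
  [0,52,2,54,0],
  [0,64,2,54,0],
  [0,76,2,54,0],
  [0,88,2,54,0],
  [0,95,2,54,0],
  [0,100,2,54,0],
  [0,100,2,54,0],
])

```text
clock: 5.05
eef_pos: [533.6, 53.8, 25.1]
eef_rot: [-3.142, 0.0, 1.55]
wrist_force: [-0.1, -0.1, 0.2]
finger_gap: 0.3
finger_force: 0.0
```

```bash
python3 look.py scene a
```

```text
t 5.05 tcp [533.6  53.8  25.1] yaw 88.8 F [-0.1 -0.1  0.2]
scene red 182 [651. -66.] tool [-117.  120.] org [-212.  -89.]
scene red 100 [533.   9.] tool [-45.   0.] org [-127.   22.]
scene green 147 [ 464. -121.] tool [-176.  -66.] org [-250.  102.]
```

View pics/ascene.png

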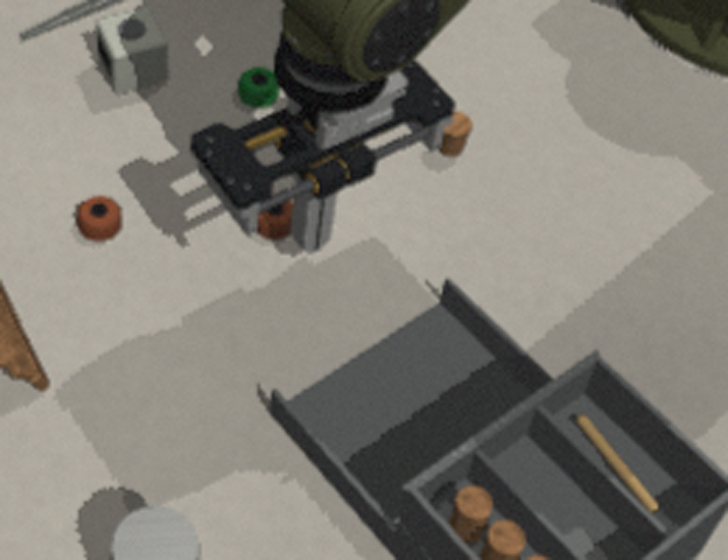

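Run:
```python
from h import *
c=imaging.camera("scene");c2=imaging.camera("top")
print(monitor.read_state()["eef_pos"])
for p in((533.6,53.8,6),(533.6,46,6),(530.5,3,0),(530.5,3,17),(534,28,17),(534,28,0)):
    q=proj(c,p);print(p,np.round(q,1),"crop",np.round((q-[220,160])*2.8))
im=np.hstack([cv2.resize(c["img"][200:270,280:370],None,fx=4.4,fy=4.4,interpolation=cv2.INTER_CUBIC),cv2.resize(c2["img"][190:260,190:280],None,fx=4.4,fy=4.4,interpolation=cv2.INTER_CUBIC)])
cv2.imwrite("pics/z.png",im[...,::-1])
```

```text
[533.63847194  53.38036225  25.14135872]
(533.6, 53.8, 6) [329.1 253.9] crop [306. 263.]
(533.6, 46, 6) [327.1 251.4] crop [300. 256.]
(530.5, 3, 0) [317.2 239. ] crop [272. 221.]
(530.5, 3, 17) [317.6 234.3] crop [273. 208.]
(534, 28, 17) [322.6 242.7] crop [287. 231.]
(534, 28, 0) [322.1 247.4] crop [286. 245.]
```

View pics/z.png

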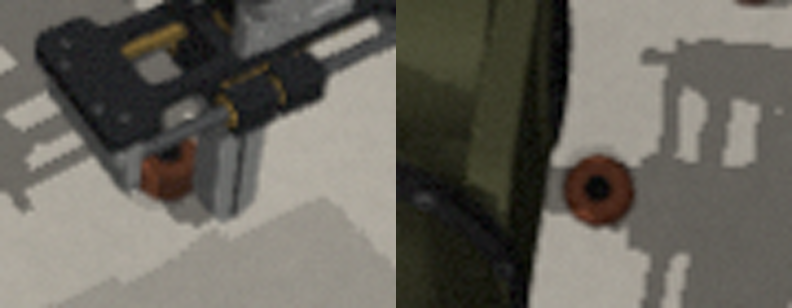

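The puck has not moved (top pixel 236,233). The fingertips sit at about z 22, so they passed over it and stand higher than the nominal 19 mm. I'll lower in small steps here on free shelf and watch the force.

Emit:
arm_command([
  [0,0,0,6,0],
  [0,0,0,12,0],
  [0,0,0,12,0],
])

```text
clock: 5.58
eef_pos: [533.3, 53.5, 12.4]
eef_rot: [-3.14, 0.0, 1.55]
wrist_force: [0.0, -0.3, -1.0]
finger_gap: 0.3
finger_force: 0.0
```

Run:
```python
from h import *
c=imaging.camera("scene");c2=imaging.camera("top");s=monitor.read_state()
print(s["eef_pos"],s["wrist_force"],s["finger_gap"],s["eef_rot"])
p=s["eef_pos"]
im=cv2.resize(c["img"][190:270,280:370],None,fx=6,fy=6,interpolation=cv2.INTER_CUBIC)
for z,col in((0,(0,255,0)),(10,(255,255,0)),(20,(255,0,0))):
    q=np.array([proj(c,[p[0]+a,p[1]+b,z]) for a,b in((-12,-8),(12,-8),(12,8),(-12,8))])
    cv2.polylines(im,[((q-[280,190]+.5)*6).astype(np.int32)],True,col,1)
cv2.imwrite("pics/z2.png",im[...,::-1])
```

```text
[533.63463271  53.59243162  13.04576301] [ 0.0288997   0.38779082 -0.11655499] 0.44773293393585056 [-3.14141685e+00  6.16257498e-07  1.54995311e+00]
```

View pics/z2.png

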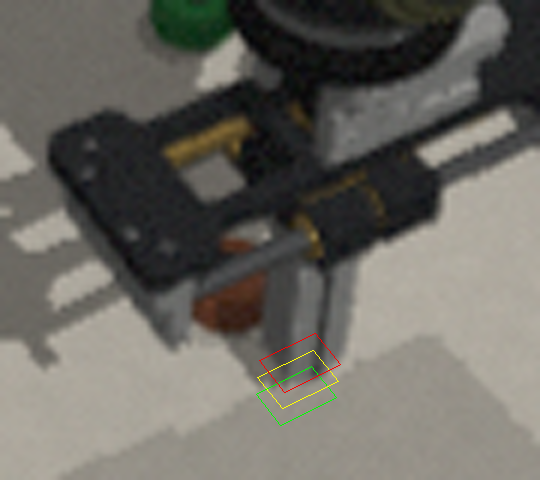

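Emit:
arm_command([
  [0,0,0,3,0],
  [0,0,0,5,0],
  [0,0,0,5,0],
])

```text
clock: 6.05
eef_pos: [533.5, 53.6, 8.0]
eef_rot: [-3.141, 0.0, 1.55]
wrist_force: [-0.2, 0.0, -1.2]
finger_gap: 0.4
finger_force: 0.0
```

Run:
```python
from h import *
s=monitor.read_state()
print(s["eef_pos"],s["wrist_force"],s["effort"])
```

```text
[533.53484657  53.64262804   7.98181422] [-0.17077255  0.02654354 -1.23642192] [-5.56577535e-03 -5.66688323e+01 -2.72811699e+01  5.89289912e-02
 -3.40519776e-02 -8.62269530e-06]
```

Emit:
arm_command([
  [0,0,0,2,0],
  [0,0,0,4,0],
  [0,0,0,4,0],
])

```text
clock: 6.42
eef_pos: [533.6, 53.6, 4.0]
eef_rot: [-3.141, 0.0, 1.55]
wrist_force: [-0.5, 0.3, 0.5]
finger_gap: 0.1
finger_force: 0.0
```

Run:
```python
from h import *
s=monitor.read_state();print(s["eef_pos"],s["wrist_force"])
c=imaging.camera("scene");p=s["eef_pos"]
im=cv2.resize(c["img"][220:265,300:360],None,fx=12,fy=12,interpolation=cv2.INTER_CUBIC)
for z,col in((0,(0,255,0)),(10,(255,255,0))):
    q=np.array([proj(c,[p[0]+a,p[1]+b,z]) for a,b in((-12,-8),(12,-8),(12,8),(-12,8))])
    cv2.polylines(im,[((q-[300,220]+.5)*12).astype(np.int32)],True,col,1)
cv2.imwrite("pics/z3.png",im[...,::-1])
```

```text
[533.55344372  53.62613072   3.95612649] [-0.51914674  0.34250222  0.45932005]
```

View pics/z3.png

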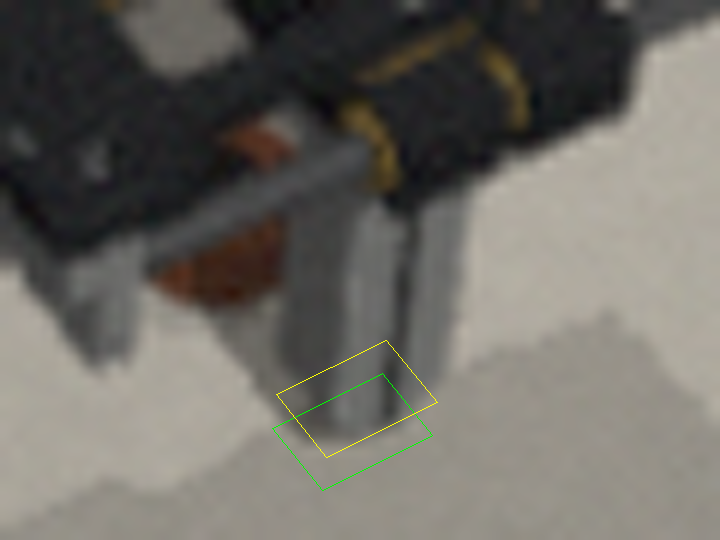

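Emit:
arm_command([
  [0,0,0,2,0],
  [0,0,0,4,0],
  [0,0,0,4,0],
])

```text
clock: 6.85
eef_pos: [533.5, 53.6, -0.1]
eef_rot: [-3.141, 0.0, 1.55]
wrist_force: [-0.1, 0.0, -0.9]
finger_gap: 0.3
finger_force: 0.0
```

Emit:
arm_command([
  [0,0,0,1,0],
  [0,0,0,2,0],
  [0,0,0,2,0],
])

```text
clock: 7.22
eef_pos: [533.6, 53.6, -2.0]
eef_rot: [-3.141, 0.0, 1.55]
wrist_force: [0.2, 0.7, -0.1]
finger_gap: 0.4
finger_force: 0.0
```

Emit:
arm_command([
  [0,0,0,1,0],
  [0,0,0,2,0],
  [0,0,0,2,0],
])

```text
clock: 7.6
eef_pos: [533.6, 53.6, -3.9]
eef_rot: [-3.141, 0.0, 1.55]
wrist_force: [0.3, -0.3, 0.3]
finger_gap: 0.4
finger_force: 0.0
```

Emit:
arm_command([
  [0,0,0,1,0],
  [0,0,0,2,0],
  [0,0,0,2,0],
])

```text
clock: 7.98
eef_pos: [533.7, 53.6, -5.9]
eef_rot: [-3.142, 0.0, 1.55]
wrist_force: [0.0, 0.4, 0.6]
finger_gap: 0.4
finger_force: 0.0
```

Emit:
arm_command([
  [0,0,0,1,0],
  [0,0,0,2,0],
  [0,0,0,2,0],
])

```text
clock: 8.35
eef_pos: [533.8, 53.6, -6.2]
eef_rot: [3.141, 0.0, 1.55]
wrist_force: [-11.3, -1.6, 25.2]
finger_gap: 0.5
finger_force: 12.5
```

Emit:
arm_command([
  [0,0,0,1,0],
  [0,0,0,2,0],
  [0,0,0,2,0],
])

```text
clock: 8.72
eef_pos: [533.9, 53.6, -6.4]
eef_rot: [3.141, 0.0, 1.55]
wrist_force: [-22.8, -3.2, 52.0]
finger_gap: 0.5
finger_force: 25.8
```

Contact comes at reported z ≈ -6, so tip height is about TCP + 6. I'll push at TCP z ≈ -2. Now going back behind mid.

Emit:
arm_command([
  [0,0,0,-45,0],
  [0,0,0,-45,0],
  [0,-50,-1,-45,0],
  [0,-102,-1,-45,0],
  [0,-102,-1,-45,0],
  [0,-102,-1,-45,0],
  [0,-102,-1,-20,0],
  [0,-102,-1,-8,0],
  [0,-102,-1,-8,0],
  [0,-102,-1,-8,0],
  [0,-92,-1,-8,0],
  [0,-84,-1,-8,0],
  [0,-76,-1,-8,0],
  [0,-68,-1,-8,0],
  [0,-60,-1,-8,0],
  [0,-52,-1,-8,0],
  [0,-52,-1,-8,0],
])

```text
clock: 10.85
eef_pos: [531.5, 2.2, -1.9]
eef_rot: [-3.141, -0.0, 1.551]
wrist_force: [-0.5, -0.0, 0.1]
finger_gap: 0.3
finger_force: 0.0
```

```bash
python3 look.py scene,top
```

```text
t 10.85 tcp [531.5   2.2  -1.9] yaw 88.8 F [-0.5 -0.   0.1]
scene red 123 [447. -23.] tool [-27. -84.] org [-151.  110.]
scene red 183 [650. -66.] tool [-66. 120.] org [-212.  -88.]
scene red 190 [532.  30.] tool [28. -0.] org [-106.   21.]
top red 168 [652. -66.] tool [-66. 122.] org [-212.  -90.]
top green 182 [ 465. -122.] tool [-126.  -64.] org [-251.  101.]
top blue 197 [367. -61.] tool [ -67. -163.] org [-181.  193.]
```

Emit:
arm_command([
  [0,12,0,0,0],
  [0,24,0,0,0],
  [0,36,0,0,0],
  [0,48,0,0,0],
  [0,60,0,0,0],
  [0,72,0,0,0],
  [0,82,0,0,0],
  [0,90,0,0,0],
  [0,90,0,0,0],
])

```text
clock: 12.08
eef_pos: [533.4, 92.1, -1.8]
eef_rot: [3.142, -0.0, 1.551]
wrist_force: [-0.6, -0.5, -0.2]
finger_gap: 0.6
finger_force: 0.0
```

```bash
python3 look.py scene
```

```text
t 12.07 tcp [533.4  92.1  -1.8] yaw 88.8 F [-0.6 -0.5 -0.2]
scene red 183 [650. -66.] tool [-156.  120.] org [-212.  -88.]
scene red 214 [533. 120.] tool [28. -1.] org [-16.  11.]
scene green 149 [ 464. -121.] tool [-214.  -65.] org [-250.  102.]
```

Emit:
arm_command([
  [0,12,0,0,0],
  [0,24,0,0,0],
  [0,36,0,0,0],
  [0,48,0,0,0],
  [0,60,0,0,0],
  [0,72,0,0,0],
  [0,84,0,0,0],
  [0,95,0,0,0],
  [0,103,0,0,0],
  [0,103,0,0,0],
  [0,80,0,0,0],
  [0,80,0,0,0],
])

```text
clock: 13.62
eef_pos: [535.1, 170.5, -1.9]
eef_rot: [-3.141, 0.0, 1.548]
wrist_force: [-0.1, 0.8, 0.5]
finger_gap: 0.5
finger_force: 0.0
```

```bash
python3 look.py scene
```

```text
t 13.62 tcp [535.1 170.5  -1.9] yaw 88.7 F [-0.1  0.8  0.5]
scene red 156 [449. -27.] tool [-199.  -82.] org [-155.  108.]
scene red 183 [650. -66.] tool [-234.  120.] org [-212.  -88.]
scene red 233 [536. 222.] tool [51. -0.] org [85. -1.]
scene green 149 [ 465. -121.] tool [-293.  -64.] org [-250.  101.]
```

Emit:
arm_command([
  [0,0,0,-55,0],
  [0,0,0,-55,0],
  [0,-248,-97,-55,16],
  [0,-248,-97,-55,16],
  [0,-248,-97,-55,16],
  [0,-248,-97,-55,16],
  [0,-248,-97,-55,16],
  [0,-248,-97,-55,16],
  [0,-248,-97,-55,16],
  [0,-248,-97,-55,16],
  [0,-248,-97,-25,16],
  [0,-248,-97,0,16],
  [0,-248,-97,0,16],
  [0,-248,-97,0,16],
])

```text
clock: 15.42
eef_pos: [433.5, -74.0, -1.1]
eef_rot: [3.141, -0.0, 1.271]
wrist_force: [-0.6, 0.0, 0.7]
finger_gap: 0.5
finger_force: 0.0
```

```bash
python3 look.py scene,top
```

```text
t 15.43 tcp [433.5 -74.   -1.1] yaw 72.8 F [-0.6  0.   0.7]
scene red 169 [448. -27.] tool [49. -0.] org [-155.  109.]
scene red 183 [650. -66.] tool [ 72. 204.] org [-212.  -88.]
scene red 233 [536. 222.] tool [313.  11.] org [85. -1.]
scene green 149 [ 465. -121.] tool [-36.  44.] org [-250.  101.]
scene blue 158 [367. -61.] tool [ -7. -67.] org [-181.  193.]
top red 164 [652. -66.] tool [ 72. 206.] org [-212.  -90.]
top red 169 [537. 225.] tool [316.  11.] org [88. -2.]
```

Emit:
arm_command([
  [0,12,0,0,0],
  [0,20,0,0,0],
  [0,28,0,0,0],
  [0,38,0,0,0],
  [0,50,0,0,0],
  [0,62,0,0,0],
  [0,74,0,0,0],
  [0,86,0,0,0],
  [0,98,0,0,0],
  [0,106,0,0,0],
  [0,112,0,0,0],
  [0,112,0,0,0],
])

```text
clock: 17.02
eef_pos: [466.1, 32.9, -1.9]
eef_rot: [3.142, -0.0, 1.271]
wrist_force: [0.5, 0.6, 0.2]
finger_gap: 0.6
finger_force: 0.0
```

```bash
python3 look.py scene,top
```

```text
t 17.02 tcp [466.1  32.9  -1.9] yaw 72.8 F [0.5 0.6 0.2]
scene red 184 [650. -66.] tool [-40. 205.] org [-212.  -88.]
scene red 191 [473.  60.] tool [28. -1.] org [-70.  77.]
scene red 235 [536. 222.] tool [201.  11.] org [85. -1.]
scene green 67 [ 469. -127.] tool [-152.   50.] org [-256.   98.]
top red 161 [652. -66.] tool [-40. 207.] org [-212.  -90.]
top red 169 [537. 225.] tool [204.  11.] org [88. -2.]
top green 184 [ 465. -122.] tool [-148.   45.] org [-251.  101.]
top blue 199 [367. -62.] tool [-120.  -67.] org [-182.  193.]
```

Emit:
arm_command([
  [0,12,0,0,0],
  [0,24,0,0,0],
  [0,36,0,0,0],
  [0,48,0,0,0],
  [0,54,0,0,0],
  [0,54,0,0,0],
])

```text
clock: 17.88
eef_pos: [482.1, 84.7, -1.9]
eef_rot: [-3.142, 0.0, 1.271]
wrist_force: [-0.3, -0.5, 1.0]
finger_gap: 0.2
finger_force: 0.0
```

```bash
python3 look.py scene
```

```text
t 17.88 tcp [482.1  84.7  -1.9] yaw 72.8 F [-0.3 -0.5  1. ]
scene red 182 [651. -66.] tool [-94. 206.] org [-212.  -89.]
scene red 204 [489. 112.] tool [28. -1.] org [-20.  56.]
scene red 237 [536. 222.] tool [147.  11.] org [85. -1.]
scene green 145 [ 464. -121.] tool [-202.   43.] org [-250.  102.]
```

Emit:
arm_command([
  [0,12,0,0,0],
  [0,24,0,0,0],
  [0,36,0,0,0],
  [0,48,0,0,0],
  [0,58,0,0,0],
  [0,64,0,0,0],
  [0,64,0,0,0],
  [0,44,0,0,0],
  [0,44,0,0,0],
])

```text
clock: 19.05
eef_pos: [494.5, 124.7, -1.9]
eef_rot: [-3.141, 0.0, 1.269]
wrist_force: [0.6, 0.8, -0.1]
finger_gap: 0.4
finger_force: 0.0
```

```bash
python3 look.py scene
```

```text
t 19.05 tcp [494.5 124.7  -1.9] yaw 72.7 F [ 0.6  0.8 -0.1]
scene red 183 [650. -66.] tool [-136.  205.] org [-212.  -88.]
scene red 235 [508. 173.] tool [50. -1.] org [39. 32.]
scene red 236 [536. 222.] tool [105.  11.] org [85. -1.]
scene green 147 [ 464. -121.] tool [-244.   44.] org [-250.  102.]
scene blue 67 [375. -63.] tool [-215.  -58.] org [-184.  185.]
```

Emit:
arm_command([
  [0,0,0,-55,0],
  [0,0,0,-55,0],
  [0,-177,235,-55,-36],
  [0,-177,235,-55,-36],
  [0,-177,235,-55,-36],
  [0,-177,235,-55,-36],
  [0,-177,235,-55,-36],
  [0,-177,235,-55,-36],
  [0,-177,235,-55,-36],
  [0,-177,235,-55,-36],
  [0,-177,235,-55,-36],
  [0,-177,235,-25,-36],
  [0,-177,235,0,-36],
  [0,-177,235,0,-36],
  [0,-177,235,0,-36],
])

```text
clock: 20.98
eef_pos: [667.7, -112.1, -0.6]
eef_rot: [3.14, 0.001, 1.899]
wrist_force: [1.1, -1.2, -0.2]
finger_gap: 0.4
finger_force: 0.0
```

```bash
python3 look.py scene,top
```

```text
t 20.98 tcp [ 6.677e+02 -1.121e+02 -6.000e-01] yaw 108.8 F [ 1.1 -1.2 -0.2]
scene red 182 [651. -66.] tool [49. -1.] org [-212.  -89.]
scene red 233 [508. 173.] tool [321. -59.] org [39. 32.]
scene red 237 [535. 222.] tool [359. -18.] org [85.  0.]
scene green 149 [ 464. -121.] tool [  57. -196.] org [-250.  102.]
scene blue 158 [367. -61.] tool [ 145. -268.] org [-181.  193.]
top red 203 [536. 223.] tool [360. -17.] org [86. -1.]
top red 202 [508. 172.] tool [320. -59.] org [38. 32.]
```

Emit:
arm_command([
  [0,10,-1,0,0],
  [0,20,-1,0,0],
  [0,28,-1,0,0],
  [0,38,-1,0,0],
  [0,50,-1,0,0],
  [0,62,-1,0,0],
  [0,74,-1,0,0],
  [0,86,-1,0,0],
  [0,98,-1,0,0],
  [0,110,-1,0,0],
  [0,118,-1,0,0],
  [0,118,-1,0,0],
])

```text
clock: 22.58
eef_pos: [628.1, -0.3, -1.9]
eef_rot: [-3.142, -0.0, 1.9]
wrist_force: [0.4, 0.1, 1.0]
finger_gap: 0.1
finger_force: 0.0
```

```bash
python3 look.py scene,top
```

```text
t 22.57 tcp [ 6.281e+02 -3.000e-01 -1.900e+00] yaw 108.8 F [0.4 0.1 1. ]
scene red 202 [618.  26.] tool [28. -1.] org [-117.  -65.]
scene red 232 [508. 173.] tool [203. -58.] org [39. 32.]
scene red 235 [536. 222.] tool [240. -15.] org [85. -1.]
scene blue 159 [367. -61.] tool [  27. -267.] org [-181.  193.]
top red 198 [536. 223.] tool [241. -15.] org [86. -1.]
top green 180 [ 465. -122.] tool [ -62. -194.] org [-251.  101.]
top blue 196 [367. -61.] tool [  27. -267.] org [-181.  193.]
```

Emit:
arm_command([
  [0,12,0,0,0],
  [0,24,0,0,0],
  [0,36,0,0,0],
  [0,48,0,0,0],
  [0,60,0,0,0],
  [0,72,0,0,0],
  [0,82,0,0,0],
  [0,88,0,0,0],
  [0,88,0,0,0],
])

```text
clock: 23.8
eef_pos: [599.8, 82.7, -1.8]
eef_rot: [3.142, -0.0, 1.899]
wrist_force: [-0.2, -0.5, 0.5]
finger_gap: 0.3
finger_force: 0.0
```

```bash
python3 look.py scene
```

```text
t 23.8 tcp [599.8  82.7  -1.8] yaw 108.8 F [-0.2 -0.5  0.5]
scene red 221 [590. 109.] tool [28. -1.] org [-32. -44.]
scene red 233 [508. 173.] tool [115. -58.] org [39. 32.]
scene red 233 [536. 222.] tool [152. -15.] org [85. -1.]
```

Emit:
arm_command([
  [0,12,0,0,0],
  [0,24,0,0,0],
  [0,36,0,0,0],
  [0,48,0,0,0],
  [0,60,0,0,0],
  [0,68,0,0,0],
  [0,73,0,0,0],
  [0,73,0,0,0],
  [0,45,0,0,0],
  [0,45,0,0,0],
  [0,45,0,-80,0],
  [0,45,0,-150,0],
  [0,-55,0,-180,0],
  [0,-120,0,-180,0],
  [0,-120,0,-180,0],
  [0,-120,0,-180,0],
])

```text
clock: 25.85
eef_pos: [639.2, -33.9, 178.6]
eef_rot: [3.141, 0.001, 1.895]
wrist_force: [-0.3, -0.3, -0.5]
finger_gap: 0.8
finger_force: 0.0
```

```bash
python3 look.py top,scene f
python3 - <<'E'
from h import *
c=imaging.camera("scene")
for t,z in(("timer",53),("stopper",30),("tweezers",4),("dish",28),("bark",20)):
    for r in find_in(c,t)[:2]: print(t,round(r["p"],2),np.round(r["rect"]),np.round(ray(c,*r["rect"][:2],z)))
E
```

```text
t 25.85 tcp [639.2 -33.9 178.6] yaw 108.6 F [-0.3 -0.3 -0.5]
top red 190 [537. 224.] tool [277. -15.] org [87. -2.]
top green 179 [ 465. -122.] tool [ -28. -193.] org [-251.  101.]
top blue 66 [366. -71.] tool [  52. -271.] org [-191.  195.]
scene red 230 [508. 173.] tool [238. -58.] org [39. 32.]
scene red 247 [567. 178.] tool [224.  -1.] org [ 39. -28.]
scene red 240 [536. 222.] tool [275. -16.] org [85. -1.]
scene green 148 [ 464. -121.] tool [ -27. -194.] org [-250.  102.]
scene blue 159 [367. -61.] tool [  61. -267.] org [-181.  193.]
timer 0.53 [267. 181.  20.  19.] [ 561. -166.]
stopper 0.55 [381. 209.  12.  19.] [373.  23.]
dish 0.57 [242. 126.  13.  18.] [ 507. -402.]
bark 0.97 [200. 276.  67.  79.] [800. -25.]
```

View pics/fscene.png

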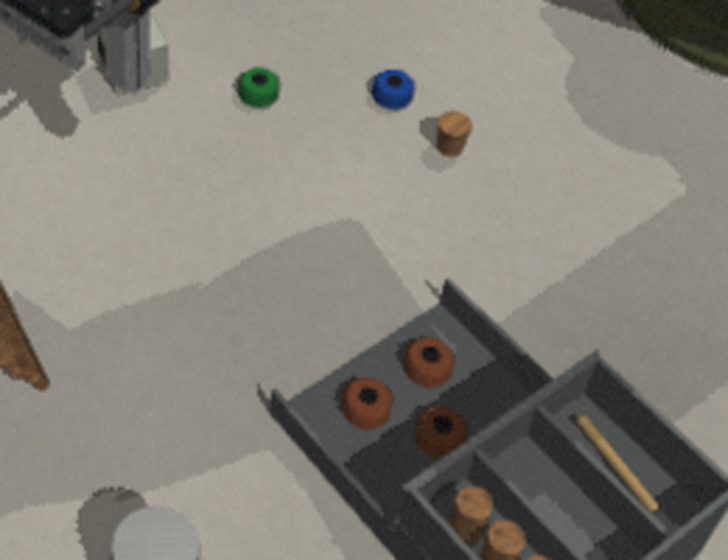

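The picture shows all three feet flat inside the bay, at crop pixels (367,402), (430,362) and (441,430). The green and blue look-alikes and the stopper are where they started, and the hand is high and clear.

```bash
python3 -c "
from cell import job;print(job.sign_off())"
```

```text
the job is handed in; nothing more can be done
None
```

All three terracotta pot feet stand flat inside the organiser's front bay, each pushed along the shelf with closed fingers; the bystanders I could check have not moved, the hand is clear, and the job was handed in at about 26 s of the 66 s allowed.

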